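# Close a split bearing housing on its dowels and hold it shut

## Task

Pick up the longer of the two loose bearing housing caps, turn it so that its large hole goes over the thick dowel and its small hole over the thin one, and lower it onto the bolted-down lower housing half. The bearing inside sits on a spring and pushes the cap up: press the cap down until the two halves meet flush, and finish while still holding it pressed shut. Leave the shorter cap and everything else on the bench where it lies.

Things in the scene. Friction and masses are not known exactly. Their poses are not given: they have to be found in the camera images.
- cap: Longer loose cap (upper half), grey iron, 0.28 kg, lying mating face down: 40 (x, bore direction) x 116 (y) x 47 mm high. Origin: centre of its mating face (underside), z up. A half-round arch (bore radius 18 mm, outer 34) between two flat ears 14 mm thick; on top a square boss, 30 mm along y, 24 to 47 mm above the mating face. Grip boss and arch across their flat sides at x = +-20 mm.
- small_cap: The shorter loose cap, same look, 40 x 88 x 40 mm, hole spacing 60 mm; it does not fit. Leave it (it may be moved 30 mm at most). Origin: centre of its underside.
- lower_half: Fixed lower housing half, grey iron, on an aluminium plate 84 x 190 x 8 mm; bolted feet 164 mm long, housing 40 x 116 mm, mating face 50 mm above the bench. Origin: centre of the plate's underside; x along the bore, y towards the thick dowel, z up. The cap belongs on it with the same x, y and z directions.
- seat (a point): Centre of the lower half's mating face, 50 mm above the bench, axes as the lower half's. The closed cap's origin lies here.
- large_dowel (a point): Foot of the thick dowel on the mating face, 42 mm along +y from the seat: 14 mm diameter, 24 mm high, the top 6 mm tapered down to 9 mm diameter.
- small_dowel (a point): Foot of the thin dowel on the mating face, 42 mm along -y from the seat: 8 mm diameter, 24 mm high, the top 6 mm tapered down to 3 mm diameter.
- cap_large_hole (a point): Mouth, on the mating face, of the longer cap's large hole (16.4 mm diameter, straight through the ear), 42 mm along +y from the cap's origin. A small brass grease nipple sticks out of the arch on this side, its tip at y = +35 mm, z = 25 mm in the cap's frame. Moves with the cap.
- cap_small_hole (a point): Mouth, on the mating face, of the longer cap's small hole (10.4 mm diameter, straight through the ear), 42 mm along -y from the cap's origin. Moves with the cap.
- bearing (a joint): How far the sprung bearing (36 mm diameter, 24 mm wide) is pressed down, m: 0 = up, its crown 25 mm above the mating face; 0.007 = cap closed; stop at 0.009. The cap's bore meets it with the cap 7 mm above closed; it then pushes up with about 6 N, rising to about 12 N when closed, and lifts the cap open again if let go.
- red_stapler: Bystander: red stapler, 68 x 149 x 44 mm, lying near the robot. Origin: centre of its underside.
- blue_marker: Bystander: blue-capped white marker, 134 mm long, 18 mm thick, at the back edge of the bench. Origin: centre of its underside.
- bunch_keys: Bystander: bunch of keys, about 112 x 120 x 8 mm. Origin: centre of its underside.

How it is judged:
By the outcome, as a careful person would: the job done as asked, in the order asked, and still so for the second after the job is handed in, while the arm keeps its last pose, push and grip.
It also fails if it takes over 38 s, if anything falls off the work surface, if the arm or the gripper's body presses on something with over 40 N, if the wrist force passes 120 N, or if a joint passes its speed limit or range.

## Robot

A 7-joint arm with a two-finger parallel gripper is mounted at the origin on the work surface; the furniture and walls round the work are solid. World frame = base frame: x ahead of the robot, y to its left, z up, the work surface at z = 0. Lengths are in m, angles in rad, forces in N, time in s.
With the tool pointing down it reaches from about 0.425 to 0.875 m from the base axis. Payload 4.7 kg.
Tool frame: the origin (TCP) lies at the very end of the fingers, on their centre line; the grasp point (between the pads) lies 19 mm behind it (ctrl.grasp_offset is the distance from the TCP to the grasp point, in m); z points along the fingers, y is the direction in which the jaws open and shut (so a half turn about z gives the same grasp; the last joint's range is limited). The gripper opens to 87 mm and grips with 3 to 60 N. Pads are 19 mm wide; open, the fingers measure 117 mm over their backs; the gripper's body (75 mm by 190 mm) begins 51 mm behind the grasp point.
Start: joints at [-1.323, 0.321, -0.07, 1.45, 0.023, 1.371, -0.057], TCP at [0.151, 0.632, 0.223] pointing down, gripper open.
Joint ranges: [-2.86, 2.86], [-0.3, 2.09], [-1.38, 1.24], [0.06, 2.45], [-1.56, 4.7], [0.09, 2.05], [-2.69, 2.69]. Speed limits (rad/s): [2.57, 2.57, 3.14, 3.14, 3.14, 3.14, 3.14].

## Interface

Orientations are given as a rotation vector (axis times angle).
In Python, from bench import ctrl gives the robot as it stands.
- The arm moves only by the shell command python3 -m creep 'ROWS' [FORCE]. ROWS is JSON, a list that holds one entry, the list of rows, each a list of 7 numbers: the opening, from 0 (shut) to 1 (fully open), then the shift along the tool's x, y, z in mm, then the turn, a rotation vector about the tool's x, y, z in rad. In form: [[[grip, dx, dy, dz, rx, ry, rz], ...]]. A call has 1 to 5 rows; each row is the pose to reach, as a shift and turn from the pose commanded when the call began, along the tool's axes at that moment; what a row does not reach only later rows make up. A row lasts 1/10 s, in which the tool goes at most 50 mm and 8.59 degrees, less where a joint would pass 70% of its speed; a pose out of reach is approached as far as the arm can. A call with a gripper value outside its range is refused whole. The fingers move at their own pace and stop on an object; FORCE is the grip in N (left out, the last holds). Time passes only in rows, so rows that repeat a pose let the fingers close. It gives the time, the measured TCP pose, the force and the opening at its end, in the units of the state.
- ctrl.get_state(): the state, without advancing time (a new reading comes with each control period).
- ctrl.get_image(name): name is "side" or "top" or "wrist"; returns the picture (480x640x3 uint8, red, green, blue); there is no depth.
- ctrl.camera_params(name): a dict with "K" (3x3 intrinsics, pixels), "k1" (the pictures are not rectified: a ray, as slopes to the right and down, at radius r is drawn at 1 + k1 r^2 times it, then the intrinsics apply), "pose" (4x4, takes a point from camera to world coordinates). Camera axes: x right, y down, z forward; pixel columns grow to the right and rows downward; lengths in m; the calibration is good to about 2 mm. A picture is of the moment at which its call begins: read the wrist's pose just before it. camera_params takes no time and is no camera call; for the wrist camera it gives the pose at the moment of the call.
- ctrl.close_job(): hands the job in, once; it reports no verdict.
The state is a dict: "time": time; "joint_positions": joint angles; "qd": joint speeds; "joint_torque": joint torques, N m; "position": TCP position; "tool_rot": TCP orientation; "ft_force": force on the tool from outside, world axes, zero at the start; "torque": the same for the moment, N m; "grip_width": opening from 0.0 (shut) to 1.0 (fully open).
Only numpy, scipy, OpenCV 4.12 (cv2) and the standard library are available. Lean on these libraries where they do the work, as an engineer would, in place of code of your own. Each camera call takes 0.05 s, during which the arm holds its last target. There are 200 camera calls.

## Working session

There is one attempt and no reset: what is moved stays moved. The work goes in short steps, Python scripts to look and compute and a shell command to move; the robot and the scene stay as the last step left them, time stands still between calls to the robot, and variables do not carry over. Pictures are saved under pics/ and viewed, about 8 in all and at most 12, crops included, and the job is handed in when it is done.

```bash
mkdir -p pics; cat > h.py <<'E'
import numpy as np, cv2
from scipy.spatial.transform import Rotation as R
from bench import ctrl
def snap(n,f):
    p=ctrl.camera_params(n); im=ctrl.get_image(n); cv2.imwrite('pics/'+f,im[:,:,::-1]); np.savez('pics/'+f+'.npz',K=p['K'],k1=p['k1'],pose=p['pose']); return im,p
def load(f): return np.load('pics/'+f+'.npz')
def pix2w(p,uv,z):
    K=np.array(p['K']);T=np.array(p['pose']);k=float(p['k1'])
    d=np.array([(uv[0]-K[0,2])/K[0,0],(uv[1]-K[1,2])/K[1,1]]); s=d.copy()
    for _ in range(30): s=d/(1+k*(s@s))
    r=T[:3,:3]@np.array([s[0],s[1],1]); return T[:3,3]+r*(z-T[2,3])/r[2]
def w2pix(p,X):
    K=np.array(p['K']);T=np.array(p['pose']);k=float(p['k1'])
    c=T[:3,:3].T@(np.array(X)-T[:3,3]); s=c[:2]/c[2]; s=s*(1+k*(s@s)); return np.array([K[0,0]*s[0]+K[0,2],K[1,1]*s[1]+K[1,2]])
E
python3 - <<'E'
from h import *
for n in['top','side']:
    im,p=snap(n,n+'0.png');print(n,np.round(p['pose'],3).tolist(),p['k1'],p['K'])
s=ctrl.get_state();print(s['time'],s['position'],s['tool_rot'],s['ft_force'],ctrl.grasp_offset)
E
```

```text
top [[-0.011, -0.981, 0.196, 0.24], [-1.0, 0.014, 0.012, 0.1], [-0.014, -0.196, -0.981, 0.935], [0.0, 0.0, 0.0, 1.0]] -0.09806552777244845 [[447.04762052   0.         333.65005383]
 [  0.         447.04762052 235.51798984]
 [  0.           0.           1.        ]]
side [[0.973, -0.155, 0.171, 0.255], [-0.23, -0.59, 0.774, -0.778], [-0.02, -0.792, -0.61, 0.762], [0.0, 0.0, 0.0, 1.0]] -0.0002355735279760502 [[546.71693679   0.         317.71643668]
 [  0.         546.71693679 242.89912576]
 [  0.           0.           1.        ]]
0.1 [0.15050959 0.6318169  0.22156203] [-3.66335278e-01 -3.12002751e+00  2.73521187e-03] [-0.126736    0.59616256 -0.83924741] 0.0187
```

View pics/top0.png

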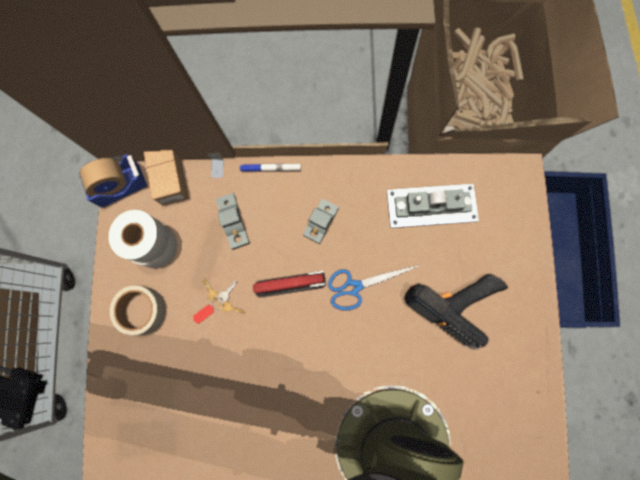

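View pics/side0.png

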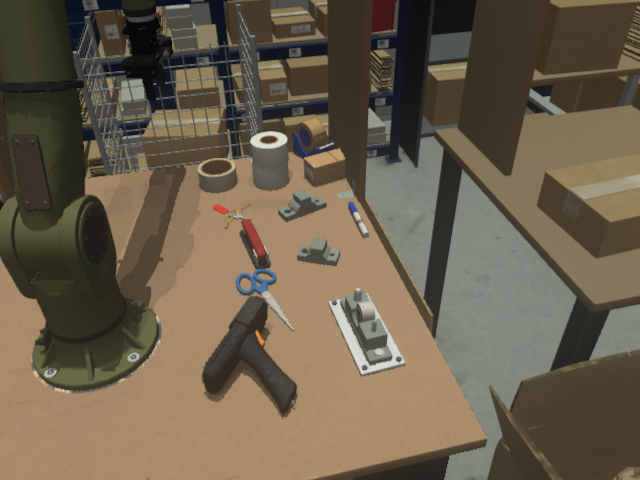

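The top view shows the longer cap at about (232,221), the shorter one at (321,221) and the lower half at (433,205). The side view agrees. I'll enlarge both next.

```bash
python3 - <<'E'
from h import *
im=cv2.imread('pics/top0.png')
a=cv2.resize(im[185:257,205:265],None,fx=6,fy=6,interpolation=cv2.INTER_CUBIC)
b=cv2.resize(im[178:233,383:483],None,fx=6,fy=6,interpolation=cv2.INTER_CUBIC)
s=cv2.imread('pics/side0.png')
c=np.zeros((800,800,3),np.uint8)
c[:432,:360]=a; c[440:770,:600]=b
c=c[:600] if 0 else c
d=np.zeros((600,800,3),np.uint8)
d[:432//1,:360]=a
bb=cv2.resize(im[178:233,383:483],None,fx=4.3,fy=4.3,interpolation=cv2.INTER_CUBIC); d[:bb.shape[0],365:365+bb.shape[1]]=bb
e=cv2.resize(s[285:375,325:410],None,fx=3.8,fy=3.8,interpolation=cv2.INTER_CUBIC); d[245:245+e.shape[0],365:365+e.shape[1]]=e[:355]
cv2.imwrite('pics/c1.png',d)
p=load('top0.png')
for uv,z in [((232,221),.03),((321,221),.03),((433,205),.05),((205,315),0)]: print(uv,pix2w(p,uv,z))
E
```

```text
(232, 221) [0.45436408 0.3235124  0.03      ]
(321, 221) [0.45143358 0.13670417 0.03      ]
(433, 205) [ 0.47719135 -0.09405095  0.05      ]
(205, 315) [0.26056639 0.38221852 0.        ]
```

View pics/c1.png

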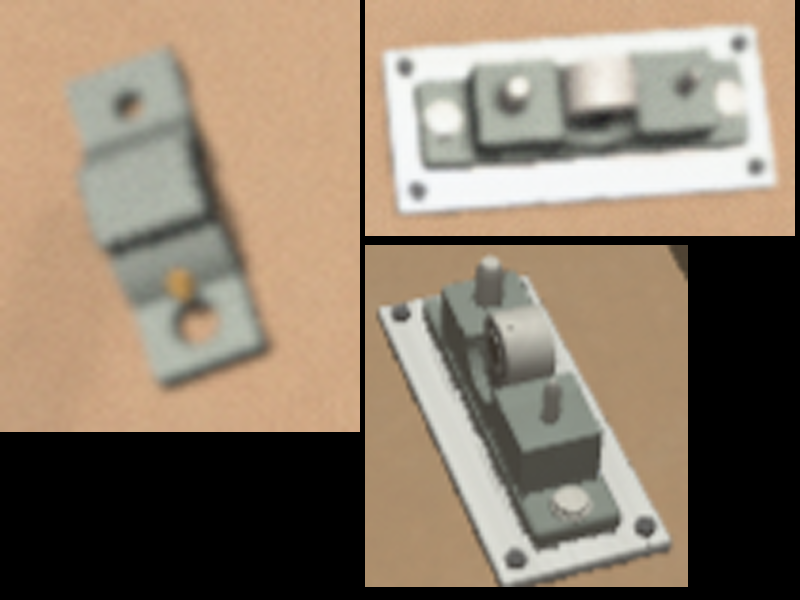

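Top crop: on the cap, the small hole is at (226,202) and the large hole with the brass nipple at (238,239). On the lower half, the thick dowel is at the left (+y), and the plate's four holes can be used to fix its pose.

```bash
python3 - <<'E'
from h import *
p=load('top0.png')
s=pix2w(p,(226.2,202.2),.014);l=pix2w(p,(238,238.7),.014)
print('cap',s,l,np.linalg.norm(s-l),(s+l)/2,'yaw y-axis',np.degrees(np.arctan2(*(l-s)[1::-1])))
q=[pix2w(p,c,.008) for c in [(392.3,193.3),(470,188),(395.1,222.2),(473.9,216.6)]]
print(q,np.mean(q,0)); v=q[0]+q[2]-q[1]-q[3]; print('lower yaw',np.degrees(np.arctan2(v[1],v[0])))
st=ctrl.get_state();Rm=R.from_rotvec(st['tool_rot']).as_matrix();print(np.round(Rm,4)); print(np.round(np.linalg.inv(Rm)@(np.array([.455,.322,.2])-st['position'])*1000))
P=np.array(ctrl.camera_params('wrist')['pose']);print('cam in tool',np.round(Rm.T@(P[:3,3]-st['position']),4),np.round(Rm.T@P[:3,:3],3))
E
```

```text
cap [0.49998656 0.34163272 0.014     ] [0.41950522 0.31330233 0.014     ] 0.08532208156411644 [0.45974589 0.32746753 0.014     ] yaw y-axis -160.60732264199802
[array([ 0.51570515, -0.01656672,  0.008     ]), array([ 0.52574767, -0.18664197,  0.008     ]), array([ 0.45167727, -0.02005876,  0.008     ]), array([ 0.46171712, -0.19027362,  0.008     ])] [ 0.4887118  -0.10338526  0.008     ]
lower yaw 93.37741987485168
[[-9.728e-01  2.316e-01 -3.000e-04]
 [ 2.316e-01  9.728e-01 -1.700e-03]
 [-1.000e-04 -1.700e-03 -1.000e+00]]
[-368. -231.   22.]
cam in tool [ 0.0665  0.0003 -0.1609] [[-0.001 -0.971 -0.241]
 [ 1.    -0.001  0.   ]
 [-0.    -0.241  0.971]]
```

```bash
python3 -m creep '[[[1,-372,-225,22,0,0,-0.57],[1,-372,-225,22,0,0,-0.57],[1,-372,-225,22,0,0,-0.57],[1,-372,-225,22,0,0,-0.57],[1,-372,-225,22,0,0,-0.57]]]' 50; cat > go.py <<'E'
import sys
from h import *
# world target x y z, yaw(deg) of tool y axis -> tool-frame shift/turn from measured pose (tool straight down)
x,y,z,yaw=map(float,sys.argv[1:5])
s=ctrl.get_state();Rm=R.from_rotvec(s['tool_rot'])
c,n=np.cos(np.radians(yaw)),np.sin(np.radians(yaw))
T=R.from_matrix(np.array([[n,c,0],[-c,n,0],[0,0,-1.]])) 
# columns: tool x=(n,-c,0), y=(c,n,0), z=down
T=R.from_matrix(np.array([[-n,c,0],[c,n,0],[0,0,-1.]]))
print('t',s['time'],'pos',np.round(s['position'],4),'F',np.round(s['ft_force'],1),'grip',s['grip_width'],'j',np.round(s['joint_positions'],2))
print('shift mm',np.round(Rm.inv().apply(np.array([x,y,z])-s['position'])*1000,1),'turn',np.round((Rm.inv()*T).as_rotvec(),3))
E
python3 go.py .46 .327 .2 109.4
```

```text
time: 0.6
position: [0.3272, 0.4577, 0.2097]
tool_rot: [0.53, -3.096, 0.0]
ft_force: [1.3, -0.1, -0.1]
grip_width: 0.998Traceback (most recent call last):
  File "go.py", line 7, in <module>
    T=R.from_matrix(np.array([[n,c,0],[-c,n,0],[0,0,-1.]]))
  File "scipy/spatial/transform/_rotation.pyx", line 1143, in scipy.spatial.transform._rotation.Rotation.from_matrix
ValueError: Non-positive determinant (left-handed or null coordinate frame) in rotation matrix 0: [[ 0.94322266 -0.33216113  0.        ]
 [ 0.33216113  0.94322266  0.        ]
 [ 0.          0.         -1.        ]].
```

```bash
sed -i '/\[n,c,0\],\[-c/d;/^# columns/d' go.py; python3 go.py .46 .327 .2 109.4
```

```text
t 0.6 pos [0.3272 0.4577 0.2097] F [ 1.3 -0.1 -0.1] grip 0.9983424881893377 j [-1.    0.14  0.    1.69 -0.    1.31  0.91]
shift mm [ -81.7 -167.5    9.7] turn [-0.    -0.     0.001]
```

```bash
python3 -m creep '[[[1,-82,-167,10,0,0,0],[1,-82,-167,10,0,0,0],[1,-82,-167,10,0,0,0],[1,-82,-167,10,0,0,0],[1,-82,-167,10,0,0,0]]]'; python3 - <<'E'
from h import *
snap('wrist','w1.png'); im=cv2.imread('pics/w1.png'); p=load('w1.png')
print([w2pix(p,(.5,.3416,.014)),w2pix(p,(.4195,.3133,.014))])
s=ctrl.get_state();print(s['time'],s['position'],s['tool_rot'])
E
```

```text
time: 1.1
position: [0.4633, 0.3223, 0.1995]
tool_rot: [-0.509, 3.099, -0.006]
ft_force: [0.1, 0.7, 0.9]
grip_width: 0.999
[array([328.73236413, 262.3844236 ]), array([327.94497769, 181.61666796])]
1.15 [0.46069774 0.32571875 0.19955679] [ 5.15548648e-01 -3.09854663e+00  2.04663819e-03]
```

View pics/w1.png

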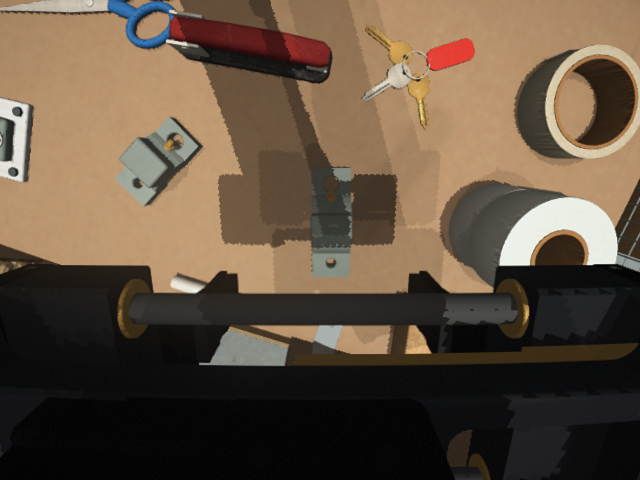

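The wrist view shows the cap's small hole at (331,263) and its large hole at about (332,184), so the jaws are aligned. It sits about 3 mm off the estimate.

```bash
python3 - <<'E'
from h import *
p=load('w1.png')
s=pix2w(p,(331,263),.014);l=pix2w(p,(331.5,184),.014);d=l-s
print(s,l,np.linalg.norm(d),(s+l)/2,s+d/np.linalg.norm(d)*.042,np.degrees(np.arctan2(d[1],d[0])))
E
python3 go.py .46 .329 .014 109.4
```

```text
[0.49987596 0.34412336 0.014     ] [0.4206107  0.31748098 0.014     ] 0.08362295337457688 [0.46024333 0.33080217 0.014     ] [0.46006463 0.33074211 0.014     ] -161.4216431320907
t 1.15 pos [0.4607 0.3257 0.1996] F [-0.9  1.3  0.8] grip 1.0004278994377853 j [-0.79  0.15  0.14  1.71 -0.02  1.29  1.26]
shift mm [ -0.5   3.6 185.6] turn [-0.001 -0.001 -0.009]
```

```bash
python3 -m creep '[[[1,0,5,50,0,0,0],[1,0,5,100,0,0,0],[1,0,5,145,0,0,0],[1,0,5,178,0,0,0],[1,0,5,185,0,0,0]]]'; python3 -m creep '[[[0.4,0,0,0,0,0,0],[0,0,0,0,0,0,0],[0,0,0,0,0,0,0],[0,0,0,0,0,0,0],[0,0,0,0,0,0,0]]]' 50;python3 go.py .46 .3305 .014 108.8
```

```text
time: 1.65
position: [0.4526, 0.3328, 0.0106]
tool_rot: [0.528, -3.089, 0.006]
ft_force: [-0.2, -1.4, 0.2]
grip_width: 1.001
time: 2.15
position: [0.4577, 0.3342, 0.0163]
tool_rot: [-0.525, 3.096, 0.002]
ft_force: [-0.3, 0.5, -0.4]
grip_width: 0.638
t 2.15 pos [0.4577 0.3342 0.0163] F [-0.3  0.5 -0.4] grip 0.6376724580498818 j [-0.79  0.33  0.13  1.88 -0.05  0.93  1.27]
shift mm [-0.9 -4.2  2.3] turn [0.001 0.002 0.008]
```

```bash
python3 -m creep '[[[0,0,-2,0,0,0,0],[0,0,-2,0,0,0,0],[0,0,-2,0,0,0,0],[0,0,-2,0,0,0,0],[0,0,-2,0,0,0,0]]]' 50;python3 go.py .46 .3305 .014 108.8
```

```text
time: 2.65
position: [0.4586, 0.3305, 0.0156]
tool_rot: [-0.524, 3.097, -0.002]
ft_force: [0.5, -4.9, 5.8]
grip_width: 0.456
t 2.65 pos [0.4586 0.3305 0.0156] F [ 0.5 -4.9  5.8] grip 0.45581351386144964 j [-0.78  0.33  0.13  1.88 -0.05  0.93  1.27]
shift mm [-1.3 -0.5  1.6] turn [-0.001  0.     0.007]
```

```bash
python3 -m creep '[[[0,0,0,0,0,0,0],[0,0,0,-15,0,0,0],[0,0,0,-60,0,0,0],[0,0,0,-110,0,0,0],[0,0,0,-140,0,0,0]]]' 50;python3 go.py .489 -.103 .155 3.4
```

```text
time: 3.15
position: [0.458, 0.3337, 0.1593]
tool_rot: [-0.527, 3.094, 0.006]
ft_force: [0.7, -0.1, -2.0]
grip_width: 0.451
t 3.15 pos [0.458  0.3337 0.1593] F [ 0.7 -0.1 -2. ] grip 0.451496179921417 j [-0.8   0.18  0.14  1.76 -0.03  1.2   1.25]
shift mm [ 115.3 -422.4    2.5] turn [ 0.006 -0.     1.849]
```

```bash
python3 -m creep '[[[0,115,-422,0,0,0,1.84],[0,115,-422,0,0,0,1.84],[0,115,-422,0,0,0,1.84],[0,115,-422,0,0,0,1.84],[0,115,-422,0,0,0,1.84]]]' 50;python3 go.py .489 -.103 .155 3.4
```

```text
time: 3.65
position: [0.4746, 0.0817, 0.1554]
tool_rot: [-0.652, -3.073, -0.003]
ft_force: [0.1, -0.1, -3.0]
grip_width: 0.455
t 3.65 pos [0.4746 0.0817 0.1554] F [ 0.1 -0.1 -3. ] grip 0.4554242173620542 j [-0.59 -0.    0.36  1.96 -0.    1.18  0.93]
shift mm [-8.820e+01 -1.629e+02  1.000e-01] turn [ 1.000e-03 -2.000e-03  1.093e+00]
```

```bash
python3 -m creep '[[[0,-88,-163,0,0,0,1.09],[0,-88,-163,0,0,0,1.09],[0,-88,-163,0,0,0,1.09],[0,-88,-163,0,0,0,1.09],[0,-88,-163,0,0,0,1.09]]]' 50;python3 go.py .489 -.103 .155 3.4
```

```text
time: 4.15
position: [0.4899, -0.108, 0.1558]
tool_rot: [1.745, 2.61, -0.001]
ft_force: [-0.4, 0.4, -3.5]
grip_width: 0.454
t 4.15 pos [ 0.4899 -0.108   0.1558] F [-0.4  0.4 -3.5] grip 0.45410406557826866 j [-0.39  0.04  0.57  1.92 -0.02  1.18  0.58]
shift mm [4.9 1.1 0.8] turn [0.001 0.002 0.333]
```

```bash
python3 -m creep '[[[0,4,1,0,0,0,0.33],[0,4,1,0,0,0,0.33],[0,4,1,0,0,0,0.33],[0,4,1,0,0,0,0.33],[0,4,1,0,0,0,0.33]]]' 50;python3 go.py .489 -.103 .155 3.4
python3 - <<'E'
from h import *
snap('wrist','w2.png');snap('top','t2.png');snap('side','s2.png')
w=cv2.imread('pics/w2.png');t=cv2.imread('pics/t2.png');s=cv2.imread('pics/s2.png')
d=np.zeros((600,800,3),np.uint8)
d[:300,:400]=cv2.resize(w,(400,300)); 
c=cv2.resize(t[160:240,375:495],None,fx=3.3,fy=3.3,interpolation=2);d[:c.shape[0],402:402+c.shape[1]]=c[:,:398]
c=cv2.resize(s[230:380,290:430],None,fx=2,fy=2,interpolation=2);d[300:600,410:410+c.shape[1]]=c
d[305:600,:393]=cv2.resize(w[100:325,170:470],(393,295))
cv2.imwrite('pics/c2.png',d)
p=load('w2.png')
for X in [(.489,-.103,.05),(.4865,-.061,.05),(.4865,-.061,.074),(.4915,-.145,.05)]:print(X,w2pix(p,X))
E
```

```text
time: 4.65
position: [0.4896, -0.0977, 0.1552]
tool_rot: [-2.131, -2.308, -0.001]
ft_force: [0.3, 0.3, -2.7]
grip_width: 0.454
t 4.65 pos [ 0.4896 -0.0977  0.1552] F [ 0.3  0.3 -2.7] grip 0.4543798952152204 j [-0.41  0.04  0.57  1.92 -0.02  1.18  0.25]
shift mm [-5.2 -1.   0.2] turn [ 0.    -0.     0.021]
(0.489, -0.103, 0.05) [322.71861235 249.58257052]
(0.4865, -0.061, 0.05) [323.76398672 197.80895789]
(0.4865, -0.061, 0.074) [323.84144429 201.48757423]
(0.4915, -0.145, 0.05) [321.74795065 297.64701665]
```

View pics/c2.png

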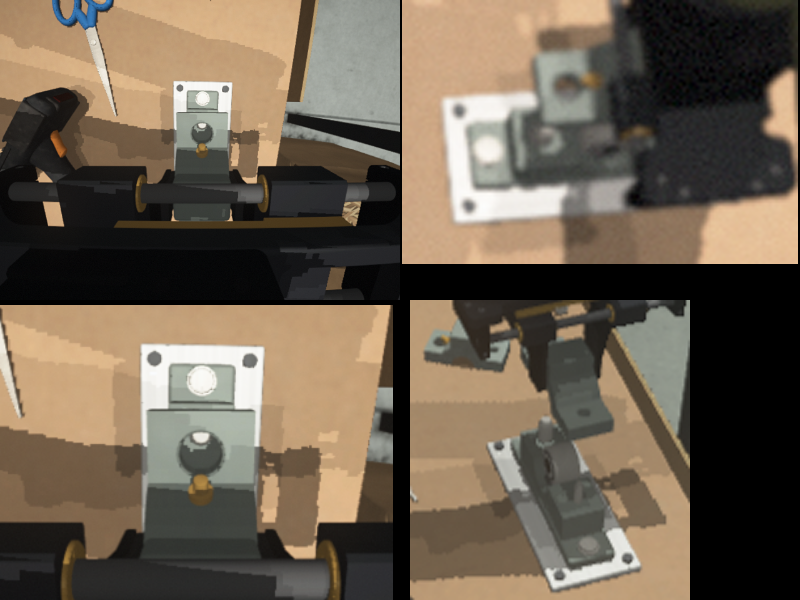

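The cap is held straight with the nipple and large hole towards the thick dowel. Through the hole, at full-picture (323,213), I can see the dowel tip at about (323,201). The plate holes are at (287,141) and (360,142).

```bash
python3 - <<'E'
from h import *
p=load('w2.png')
a=pix2w(p,(286.8,141.2),.008);b=pix2w(p,(360.1,141.9),.008);print('plate holes',a,b,np.linalg.norm(a-b), 'yaw x-axis',np.degrees(np.arctan2(*(b-a)[1::-1])))
dt=pix2w(p,(323.4,200.7),.074);print('dowel',dt)
s=ctrl.get_state();print(s['position'],s['tool_rot'],s['time'])
Rm=R.from_rotvec(s['tool_rot'])
print('tool y yaw',np.degrees(np.arctan2(*Rm.apply([0,1,0])[1::-1])))
h=pix2w(p,(323.4,212.9),s['position'][2]-.0155+.014);print('cap large hole',h,'in tool mm',Rm.inv().apply(h-s['position'])*1000)
p=load('top0.png')
q=np.array([pix2w(p,c,.008) for c in [(392.3,193.3),(470,188),(395.1,222.2),(473.9,216.6)]])
print('half',np.linalg.norm(q[0]-q[1])/2)
# dowels in the first top picture: tips at z .074, crops (519,84),(690,76)
print(pix2w(p,(383+(516-365)/4.3,178+84/4.3),.074),pix2w(p,(383+(688-365)/4.3,178+78/4.3),.074))
E
```

```text
plate holes [ 0.45064977 -0.01854409  0.008     ] [ 0.51487048 -0.0140549   0.008     ] 0.06437741949393391 yaw x-axis 3.9986116040521744
dowel [ 0.48614012 -0.06046231  0.074     ]
[ 0.48963972 -0.09800264  0.15514306] [-2.13262673e+00 -2.30673152e+00 -4.16224012e-04] 4.8
tool y yaw 4.491801201555731
cap large hole [ 0.48576203 -0.0569796   0.15364306] in tool mm [41.20036932 -0.65320821  1.50971309]
half 0.08518574236342288
[ 0.48657477 -0.05973305  0.074     ] [ 0.48855305 -0.14073449  0.074     ]
```

```bash
python3 -m creep '[[[0,-3.3,-0.3,25,0,0,0.013],[0,-3.3,-0.3,50,0,0,0.013],[0,-3.3,-0.3,58,0,0,0.013],[0,-3.3,-0.3,58,0,0,0.013],[0,-3.3,-0.3,58,0,0,0.013]]]' 50;python3 -m creep '[[[0,0,0,0,0,0,0],[0,0,0,0,0,0,0]]]' 50
python3 - <<'E'
from h import *
snap('wrist','w3.png');snap('side','s3.png')
w=cv2.imread('pics/w3.png');s=cv2.imread('pics/s3.png')
d=np.zeros((480,800,3),np.uint8)
d[:400,:400]=cv2.resize(w[150:250,275:375],(400,400),interpolation=2)
d[:400,400:]=cv2.resize(s[270:370,325:425],(400,400),interpolation=2)
cv2.imwrite('pics/c3.png',d)
s=ctrl.get_state();print(s['position'],s['tool_rot'],s['time'])
p=load('w3.png');print(w2pix(p,(.4862,-.0603,.074)))
E
```

```text
time: 5.3
position: [0.4903, -0.1016, 0.098]
tool_rot: [2.148, 2.291, 0.001]
ft_force: [-0.5, -0.0, -2.2]
grip_width: 0.457
time: 5.5
position: [0.4904, -0.1015, 0.0982]
tool_rot: [2.148, 2.291, 0.002]
ft_force: [-0.6, -0.1, -1.4]
grip_width: 0.456
[ 0.49010647 -0.10146396  0.09781305] [2.14845319e+00 2.29094336e+00 1.75413664e-03] 5.6
[321.45117117 205.70884177]
```

View pics/c3.png

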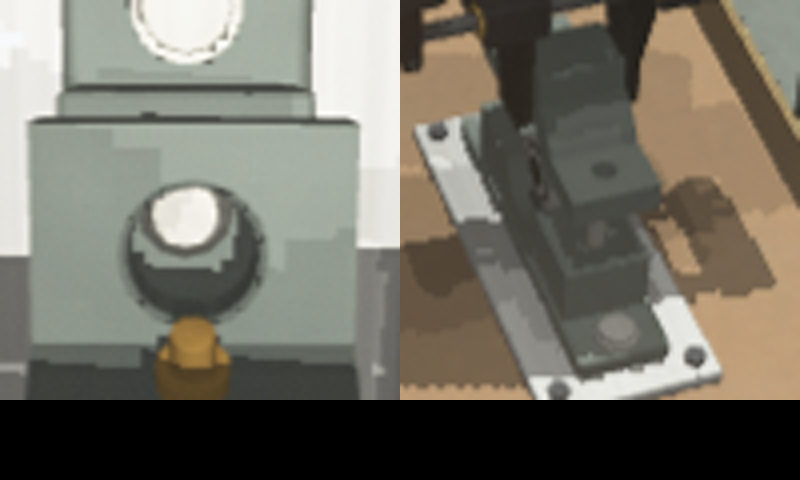

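The crop shows the dowel tip at full-picture (321.5,203.5) and the rim of the cap's large hole centred at about (323.7,212.5).

```bash
python3 - <<'E'
from h import *
p=load('w3.png');s=ctrl.get_state();Rm=R.from_rotvec(s['tool_rot'])
d=pix2w(p,(321.5,203.5),.074);h=pix2w(p,(323.7,212.5),s['position'][2]-.0155+.014)
print(d,h,'shift needed in tool mm',Rm.inv().apply(d-h)*1000,'hole in tool',Rm.inv().apply(h-s['position'])*1000)
e=[pix2w(p,(275+u/4,150+v/4),s['position'][2]-.0015) for u,v in[(30,122),(358,122)]]
f=[pix2w(p,(275+u/4,150+v/4),.05) for u,v in[(57,117),(316,117)]]
g=[pix2w(p,(275+u/4,150+v/4),s['position'][2]-.0155) for u,v in[(30,122),(358,122)]]
print('cap edge mid',np.mean(e,0),np.linalg.norm(e[0]-e[1]),'lower edge mid',np.mean(f,0),np.linalg.norm(f[0]-f[1]))
print('tool yaw',np.degrees(np.arctan2(*Rm.apply([0,1,0])[1::-1])))
E
```

```text
[ 0.48615096 -0.05908487  0.074     ] [ 0.4873633  -0.06055611  0.09631305] shift needed in tool mm [ 1.54270983 -1.14661915 22.31169364] hole in tool [40.99934433 -0.11631352  1.50580052]
cap edge mid [ 0.48629265 -0.04523534  0.09631305] 0.03896696680392749 lower edge mid [ 0.48543735 -0.04730384  0.05      ] 0.03948185269296168
tool yaw 3.6767476282744798
```

```bash
python3 -m creep '[[[0,1.4,-1,0,0,0,0],[0,1.4,-1,0,0,0,0],[0,1.4,-1,4,0,0,0],[0,1.4,-1,8,0,0,0],[0,1.4,-1,11,0,0,0]]]' 50;python3 -m creep '[[[0,0,0,2,0,0,0],[0,0,0,3,0,0,0],[0,0,0,5,0,0,0],[0,0,0,5,0,0,0]]]' 50; python3 go.py .4889 -.1011 .0655 3.7
```

```text
time: 6.1
position: [0.4882, -0.1001, 0.0855]
tool_rot: [-2.149, -2.291, 0.001]
ft_force: [-0.4, 0.6, -3.1]
grip_width: 0.453
time: 6.5
position: [0.4883, -0.1001, 0.0809]
tool_rot: [-2.149, -2.291, 0.0]
ft_force: [-0.9, -0.5, -3.4]
grip_width: 0.455
t 6.5 pos [ 0.4883 -0.1001  0.0809] F [-0.9 -0.5 -3.4] grip 0.45491148942233983 j [-0.39  0.13  0.57  2.   -0.08  1.03  0.29]
shift mm [-1.   0.5 15.4] turn [-0.    -0.    -0.001]
```

```bash
python3 -m creep '[[[0,0,0,2,0,0,0],[0,0,0,5,0,0,0],[0,0,0,7,0,0,0],[0,0,0,9,0,0,0],[0,0,0,10,0,0,0]]]' 50; python3 go.py .4889 -.1011 .0655 3.7
```

```text
time: 7.0
position: [0.4885, -0.1001, 0.0714]
tool_rot: [-2.149, -2.291, -0.0]
ft_force: [-2.0, 0.8, 4.0]
grip_width: 0.452
t 7.0 pos [ 0.4885 -0.1001  0.0714] F [-2.   0.8  4. ] grip 0.4519538677323211 j [-0.38  0.14  0.57  2.01 -0.09  1.01  0.3 ]
shift mm [-1.   0.4  5.9] turn [-0.    -0.    -0.001]
```

```bash
python3 -m creep '[[[0,0,0,1.5,0,0,0],[0,0,0,3,0,0,0],[0,0,0,4,0,0,0],[0,0,0,5,0,0,0],[0,0,0,5,0,0,0]]]' 60; python3 -m creep '[[[0,0,0,1,0,0,0],[0,0,0,2,0,0,0],[0,0,0,2,0,0,0]]]' 60
```

```text
time: 7.5
position: [0.4885, -0.1001, 0.0668]
tool_rot: [-2.149, -2.291, -0.0]
ft_force: [-3.9, 1.4, 7.9]
grip_width: 0.454
time: 7.8
position: [0.4885, -0.1001, 0.0655]
tool_rot: [-2.149, -2.291, -0.001]
ft_force: [-6.0, 0.8, 13.6]
grip_width: 0.453
```

```bash
python3 -m creep '[[[0,0,-0.5,0.7,0,0,0],[0,0,-0.5,0.7,0,0,0],[0,0,-0.5,0.7,0,0,0]]]' 60;  python3 -m creep '[[[0,0,0,0.7,0,0,0],[0,0,0,0.7,0,0,0],[0,0,0,0.7,0,0,0]]]' 60
python3 - <<'E'
from h import *
snap('side','s4.png');snap('wrist','w4.png');snap('top','t4.png')
s=cv2.imread('pics/s4.png');w=cv2.imread('pics/w4.png')
d=np.zeros((480,800,3),np.uint8)
d[:,:480]=cv2.resize(s[280:380,325:425],(480,480),interpolation=2)
d[:320,480:]=cv2.resize(w[150:250,275:375],(320,320),interpolation=2)
cv2.imwrite('pics/c4.png',d)
E
```

```text
time: 8.1
position: [0.4885, -0.1001, 0.0655]
tool_rot: [-2.149, -2.291, -0.002]
ft_force: [-6.4, 1.9, 16.3]
grip_width: 0.455
time: 8.4
position: [0.4885, -0.1001, 0.0655]
tool_rot: [-2.149, -2.291, -0.002]
ft_force: [-8.8, 2.5, 22.6]
grip_width: 0.454
```

View pics/c4.png

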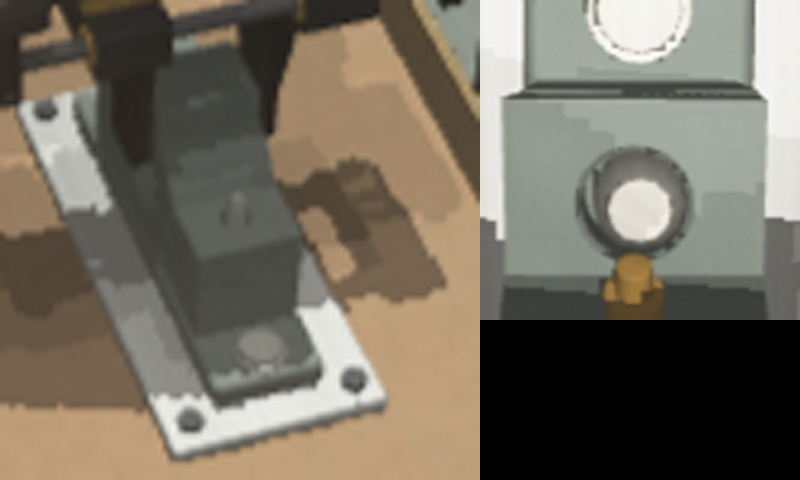

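The crop shows the thin dowel standing through the small hole, the thick one inside the large hole, and no gap between the halves. The height has stopped at 0.0655 m while the force rises, so the cap is closed. I'll do one short hold check, then hand in.

```bash
python3 -m creep '[[[0,0,0,0,0,0,0],[0,0,0,0,0,0,0],[0,0,0,0,0,0,0],[0,0,0,0,0,0,0],[0,0,0,0,0,0,0]]]' 60 && python3 - <<'E'
from h import *
print(ctrl.close_job())
E
```

```text
time: 9.05
position: [0.4885, -0.1001, 0.0655]
tool_rot: [-2.149, -2.291, -0.002]
ft_force: [-8.9, 1.8, 23.2]
grip_width: 0.452
the job is handed in; nothing more can be done
None
```

The longer cap is on the lower housing half, with its large hole over the thick dowel and its small hole over the thin one. I pressed it shut and handed the job in at about 9 s, still gripping it at 60 N and pushing down.

- **Closed:** the tool height stopped at 0.0655 m, the height worked out for a closed cap. More downward command only raised the force, from 13.6 to about 23 N, so the halves are in contact. The last pictures show no gap and both dowels in their holes.
- **Hold:** a last 0.5 s check showed height, grip and push all steady.
- **Side force:** about 9 N of sideways force remained at the end, probably a dowel touching the side of its hole. A 0.5 mm sideways shift did not relieve it.
- **Not checked:** I did not look again at the shorter cap and the other objects. I kept the arm above them and felt no unexpected contact.

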